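# Line up the lab containers by height

### The job

Set the four containers (brown bottle with white cap, white pot with red lid, brown jar with black lid, small white jar with white lid) upright on the metal bar, one centred on each black seat, in order of height: the tallest at the end with the yellow tab, the shortest at the end with the grey tab. Do not tip any of them over, and leave the slim blue-capped vial standing where it is.

Things in the scene. Friction and masses are not known exactly. Their poses are not given: they have to be found in the camera images.
- brown_bottle: small brown bottle with a white screw cap, the tallest of the four; 48 mm diameter, 90 mm tall, round, loose, starts upright on a fixed 2 mm grey-green mat on the bench. Origin: centre of its underside; z axis up. Grip across its body, solid up to 74 mm above the bottom; a fair grip height is 45 mm. Rigid; 20 N is safe.
- red_pot: white pot with a red lid, second tallest (and the widest); 52 (55 at the lid) mm diameter, 60 mm tall, round, loose, starts upright on a fixed 2 mm grey-green mat on the bench. Origin: centre of its underside; z axis up. Grip across its body, solid up to 44 mm above the bottom; a fair grip height is 28 mm. Rigid; 20 N is safe.
- black_jar: brown jar with a black lid, third tallest; 40 (42 at the lid) mm diameter, 45 mm tall, round, loose, starts upright on a fixed 2 mm grey-green mat on the bench. Origin: centre of its underside; z axis up. Grip across its body, solid up to 33 mm above the bottom; a fair grip height is 23 mm. Rigid; 20 N is safe.
- white_jar: small white jar with a white lid, the shortest; 34 (36 at the lid) mm diameter, 34 mm tall, round, loose, starts upright on a fixed 2 mm grey-green mat on the bench. Origin: centre of its underside; z axis up. Grip across its body, solid up to 25 mm above the bottom; a fair grip height is 22 mm. Rigid; 20 N is safe.
- seat_1: round black rubber seat, 62 mm across, 2 mm thick, thin white rim, fixed on the flat metal bar (420 x 84 x 10 mm). Origin: centre of its underside, 10 mm above the bench (its top 12 mm). Own y axis along the bar, from seat 4 to seat 1. Seats 1 to 4 stand in this order, 85 mm apart. An end seat.
- seat_2: round black rubber seat, 62 mm across, 2 mm thick, thin white rim, fixed on the flat metal bar (420 x 84 x 10 mm). Origin: centre of its underside, 10 mm above the bench (its top 12 mm). Own y axis along the bar, from seat 4 to seat 1. Between seats 1 and 3.
- seat_3: round black rubber seat, 62 mm across, 2 mm thick, thin white rim, fixed on the flat metal bar (420 x 84 x 10 mm). Origin: centre of its underside, 10 mm above the bench (its top 12 mm). Own y axis along the bar, from seat 4 to seat 1. Between seats 2 and 4.
- seat_4: round black rubber seat, 62 mm across, 2 mm thick, thin white rim, fixed on the flat metal bar (420 x 84 x 10 mm). Origin: centre of its underside, 10 mm above the bench (its top 12 mm). Own y axis along the bar, from seat 4 to seat 1. An end seat.
- yellow_tab: yellow block, 18 mm along the bar, 70 mm across it, 20 mm high, fixed on one end of the metal bar (which end changes from start to start); a like grey block is fixed on the other end. Its centre is 64.5 mm from the centre of the nearest seat, in line with the seats. Origin: centre of its underside, 10 mm above the bench.
- blue_vial: slim clear vial with a blue cap, 22 mm diameter, 66 mm tall, loose, standing on the mat among the containers; to be left alone. Origin: centre of its underside.
Mind the look-alikes: they are no part of the job. Several things have the shape of the brown_bottle; the one meant has the colours described above.

How it is judged:
At the end, for the whole second after the job is handed in: From the yellow tab to the grey tab stand brown bottle, red-lidded pot, black-lidded jar, white-lidded jar, each within 12 mm of the centre of its own seat, its bottom on the seat, upright within 0.1 rad, at rest and released (((horizontal distance between yellow_tab and seat_1 below 0.1 m and horizontal distance between brown_bottle and seat_1 below 0.012 m and horizontal distance between red_pot and seat_2 below 0.012 m and horizontal distance between black_jar and seat_3 below 0.012 m and horizontal distance between white_jar and seat_4 below 0.012 m) or (horizontal distance between yellow_tab and seat_4 below 0.1 m and horizontal distance between brown_bottle and seat_4 below 0.012 m and horizontal distance between red_pot and seat_3 below 0.012 m and horizontal distance between black_jar and seat_2 below 0.012 m and horizontal distance between white_jar and seat_1 below 0.012 m)) and height (world z) of brown_bottle between 0.008 and 0.018 m and angle between each of brown_bottle, red_pot, black_jar, white_jar's own z axis and vertical below 0.1 rad and linear speed of each of brown_bottle, red_pot, black_jar, white_jar below 0.02 m/s and height (world z) of red_pot between 0.008 and 0.018 m and height (world z) of black_jar between 0.008 and 0.018 m and height (world z) of white_jar between 0.008 and 0.018 m); the robot touches nothing.
It fails at once if the blue-capped vial is moved more than 20 mm or tipped over (distance of blue_vial from where it was at the start of the episode above 0.02 m or angle between blue_vial's own z axis and vertical above 0.5 rad).
It fails at once if one of the four containers is tipped over (angle between any of brown_bottle, red_pot, black_jar, white_jar's own z axis and vertical above 0.8 rad).
It also fails if it takes over 101 s, if anything falls off the work surface, if the arm or the gripper's body presses on something with over 40 N, if the wrist force passes 120 N, or if a joint passes its speed limit or range.

### The arm

A 6-joint arm with a two-finger parallel gripper is mounted at the origin on the work surface; the furniture and walls round the work are solid. World frame = base frame: x ahead of the robot, y to its left, z up, the work surface at z = 0. Lengths are in m, angles in rad, forces in N, time in s.
With the tool pointing down it reaches from about 0.425 to 0.95 m from the base axis. Payload 14.7 kg.
Tool frame: the origin (TCP) lies at the very end of the fingers, on their centre line; the grasp point (between the pads) lies 19 mm behind it (robot.grip_point_offset is the distance from the TCP to the grasp point, in m); z points along the fingers, y is the line along which they close (so a half turn about z gives the same grasp; the last joint's range is limited). The gripper opens to 85 mm and grips with 20 to 120 N. Pads are 22 mm wide; open, the fingers measure 114 mm over their backs; the gripper's body (76 mm by 85 mm) begins 54 mm behind the grasp point. The pads swing forward as they close: fully open they stand 13 mm farther back than shut.
Start: joints at [1.078, 0.48, 1.596, -0, 1.065, -0.047], TCP at [0.28, 0.586, 0.231] pointing down, gripper open.
Joint ranges: [-2.75, 2.75], [-0.82, 2.05], [0.23, 2.67], [-1.56, 4.7], [0.09, 2.69], [-2.92, 2.92]. Speed limits (rad/s): [1.89, 1.89, 2.39, 3.01, 3.01, 3.01].

### API

Orientations are given as a rotation vector (axis times angle).
In Python, from workcell import robot gives the robot as it stands.
- The arm moves only by the shell command python3 -m inch 'ROWS' [OPENING]. ROWS is a JSON object whose one key "rows" holds a list of rows, each an object of numbers: "dx", "dy", "dz": the shift along the tool's x, y, z in mm; "ax", "ay", "az": the turn, a rotation vector about the tool's x, y, z in degrees. A call has 1 to 12 rows; each row is the pose to reach, as a shift and turn from the pose commanded when the call began, along the tool's axes at that moment; what a row does not reach only later rows make up. A row lasts 1/8 s, in which the tool goes at most 62.5 mm and 10.7 degrees, less where a joint would pass 70% of its speed; a pose out of reach is approached as far as the arm can. A call with a gripper value outside its range is refused whole. OPENING is the closure, from -1 (fully open) to 1 (shut), set as the call begins (- or left out, the last holds). The fingers move at their own pace and stop on an object; the grip force is fixed at half the most. Time passes only in rows, so rows that repeat a pose let the fingers close. It gives the time, the measured TCP pose, the force, the opening and the grip force at its end, in the units of the state.
- robot.observe(): the state, without advancing time (a new reading comes with each control period).
- robot.get_image(name): name is "side" or "top"; returns a dict with "color" (400x640x3 uint8, red, green, blue), "range_z" (400x640 float32, m along the optical axis (not along the pixel's ray), 0 where there is no reading), "vfov" (degrees; the focal length in pixels is half the picture's height over the tangent of half this angle, whatever the lens; pixels are square), "cx", "cy" (the principal point, pixels), "T" (4x4, takes a point from camera to world coordinates). Camera axes: x right, y down, z forward; pixel columns grow to the right and rows downward; lengths in m; the calibration is good to about 2 mm. A picture is of the moment at which its call begins.
- robot.finish_job(): hands the job in; it is judged then, once.
The state is a dict: "time": time; "joint_positions": joint angles; "qd": joint speeds; "tau": joint torques, N m; "eef_pos": TCP position; "ee_rot": TCP orientation; "wrist_force": force on the tool from outside, world axes, zero at the start; "ft_torque": the same for the moment, N m; "grip_width": finger opening in m; "gripper_force": force on a finger pad.
Only numpy, scipy, OpenCV 4.12 (cv2) and the standard library are available. Lean on these libraries where they do the work, as an engineer would, in place of code of your own. Each camera call takes 0.05 s, during which the arm holds its last target. There are 200 camera calls.

## Working session

There is one attempt and no reset: what is moved stays moved. The work goes in short steps, Python scripts to look and compute and a shell command to move; the robot and the scene stay as the last step left them, time stands still between calls to the robot, and variables do not carry over. Pictures are saved under pics/ and viewed, at most 14 in all, crops included, and the job is handed in when it is done.

```bash
mkdir -p pics; ls; cat > h.py <<'E'
import numpy as np,cv2
from workcell import robot
def cam(n):
    d=robot.get_image(n); d['f']=d['color'].shape[0]/2/np.tan(np.radians(d['vfov'])/2); return d
def save(d,n): cv2.imwrite('pics/'+n,cv2.cvtColor(d['color'],cv2.COLOR_RGB2BGR))
def ray(d,u,v):
    r=d['T'][:3,:3]@np.array([(u-d['cx'])/d['f'],(v-d['cy'])/d['f'],1]); return d['T'][:3,3],r
def plane(d,u,v,z):
    o,r=ray(d,u,v); return o+r*(z-o[2])/r[2]
def pts(d):
    z=d['range_z']; v,u=np.mgrid[:z.shape[0],:z.shape[1]]
    p=np.stack([(u-d['cx'])/d['f']*z,(v-d['cy'])/d['f']*z,z],-1)
    return p@d['T'][:3,:3].T+d['T'][:3,3]
E
python3 - <<'E'
from h import *
for n in('top','side'):
    d=cam(n); save(d,n+'0.png'); np.savez(n+'0.npz',**d); print(n,d['vfov'],d['cx'],d['cy'],d['T'].round(3).tolist())
o=robot.observe();print(o['time'],o['eef_pos'],o['ee_rot'])
E
```

```text
pics
top 56.379404219915244 318.5969295803878 198.32840245872092 [[-0.024, -0.979, 0.203, 0.299], [-1.0, 0.023, -0.005, 0.069], [0.0, -0.203, -0.979, 1.032], [0.0, 0.0, 0.0, 1.0]]
side 55.25422343263271 322.1860247206465 202.11893201232567 [[1.0, -0.006, -0.015, 0.505], [0.008, -0.588, 0.809, -0.611], [-0.014, -0.809, -0.588, 0.55], [0.0, 0.0, 0.0, 1.0]]
0.1 [0.28007539 0.58615447 0.23071795] [-6.94385940e-01 -3.06358355e+00  1.69679703e-03]
```

View pics/top0.png

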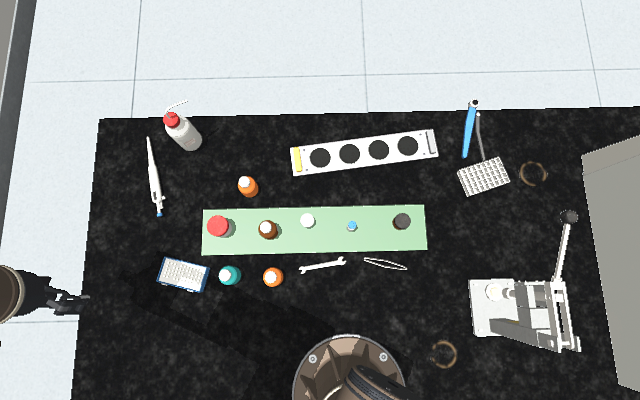

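View pics/side0.png

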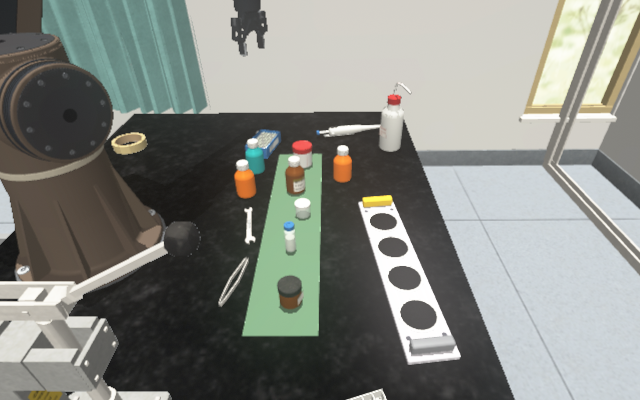

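The pictures show, in the top view: red pot (218,226), brown bottle (267,229), white jar (307,220), blue vial (352,226), black jar (402,221). The seats are at (320,158), (349,153), (379,149) and (408,146), with the yellow tab at (296,160) and the grey tab at (433,142).

Bottle look-alikes are orange (248,186), orange (273,277) and teal (229,275). I choose the brown one on the mat at (267,229), which is at (295,175) in the side view.

```bash
python3 - <<'E'
from h import *
T=dict(np.load('top0.npz'));S=dict(np.load('side0.npz'))
ob={'pot':((218,226),(302,152),.06),'bottle':((267,229),(295,178),.09),'wjar':((307,220),(302,209),.034),'vial':((352,226),(289,238),.066),'bjar':((402,221),(290,292),.045)}
for n,(a,b,h) in ob.items():
  for d,c,nm in((T,a,'top'),(S,b,'side')):
    P=pts(d);w=22 if nm=='top' else 26
    s=P[max(0,c[1]-w):c[1]+w,c[0]-w:c[0]+w].reshape(-1,3)
    if nm=='top': c0=P[c[1]-1,c[0],:2]
    s=s[(s[:,2]>.012)&(np.hypot(*(s[:,:2]-c0).T)<.045)]
    zt=np.percentile(s[:,2],98); t=s[s[:,2]>zt-.004]
    (x,y),r=cv2.minEnclosingCircle(t[:,:2].astype(np.float32))
    print(n,nm,'ztop',zt.round(4),'mean',t[:,:2].mean(0).round(4),'circ',round(x,4),round(y,4),round(r,4),len(t))
# seats: dark blobs inside bar
for d,nm,box in((T,'top',(290,125,440,178)),(S,'side',(355,190,460,360))):
  x0,y0,x1,y1=box
  g=d['color'][y0:y1,x0:x1].max(-1); P=pts(d)
  m=(g<90).astype(np.uint8)
  k,l,st,ce=cv2.connectedComponentsWithStats(m)
  for i in range(1,k):
    bx,by,bw,bh,ar=st[i]
    if ar<150 or bx==0 or by==0 or bx+bw==x1-x0 or by+bh==y1-y0: continue
    cs,_=cv2.findContours((l==i).astype(np.uint8),0,2)
    (ex,ey),_,_=cv2.fitEllipse(max(cs,key=len)); u,v=ex+x0,ey+y0
    Q=P[y0:y1,x0:x1][l==i]
    print(nm,'seat',round(u,1),round(v,1),ar,plane(d,u,v,.012).round(4),'depth med',np.median(Q,0).round(4))
  hsv=cv2.cvtColor(d['color'][y0:y1,x0:x1],cv2.COLOR_RGB2HSV)
  m=cv2.inRange(hsv,(18,120,120),(35,255,255))>0
  print('yellow',np.median(P[y0:y1,x0:x1][m],0),m.sum())
im=T['color'][195:295,185:435]
cv2.imwrite('pics/crop.png',cv2.cvtColor(cv2.resize(im,None,fx=3,fy=3,interpolation=2),cv2.COLOR_RGB2BGR))
from scipy.spatial.transform import Rotation as R
print(R.from_rotvec(robot.observe()['ee_rot']).as_matrix().round(3))
E
```

```text
pot top ztop 0.0651 mean [0.4334 0.3314] circ 0.4339 0.3316 0.0271 218
pot side ztop 0.0619 mean [0.4341 0.3292] circ 0.4359 0.3312 0.0298 156
bottle top ztop 0.094 mean [0.4224 0.2017] circ 0.4221 0.2023 0.0138 82
bottle side ztop 0.0913 mean [0.4228 0.1986] circ 0.4223 0.2 0.0145 61
wjar top ztop 0.0389 mean [0.4468 0.0977] circ 0.4461 0.0973 0.018 97
wjar side ztop 0.0363 mean [0.4456 0.0947] circ 0.4458 0.0952 0.0181 121
vial top ztop 0.0702 mean [ 0.4262 -0.0201] circ 0.4267 -0.0201 0.01 42
vial side ztop 0.0681 mean [ 0.4262 -0.0221] circ 0.4279 -0.0216 0.0118 62
bjar top ztop 0.0506 mean [ 0.4375 -0.1567] circ 0.4371 -0.1571 0.0211 110
bjar side ztop 0.0475 mean [ 0.437  -0.1595] circ 0.4365 -0.1586 0.0214 359
top seat 407.5 145.5 303 [ 0.6589 -0.1957  0.012 ] depth med [ 0.6594 -0.1952  0.0122]
top seat 378.5 149.4 302 [ 0.6491 -0.1116  0.012 ] depth med [ 0.6496 -0.1114  0.0124]
top seat 349.2 153.3 305 [ 0.6392 -0.027   0.012 ] depth med [ 0.6399 -0.0269  0.0123]
top seat 319.8 157.3 306 [0.6294 0.0573 0.012 ] depth med [0.6299 0.0572 0.0118]
yellow [0.61183097 0.11599999 0.02824347] 28
side seat 382.8 221.0 311 [0.6272 0.0566 0.012 ] depth med [0.6273 0.058  0.0109]
yellow [0.62001979 0.11635477 0.024992  ] 300
[[-0.902  0.431 -0.001]
 [ 0.431  0.902 -0.001]
 [ 0.    -0.001 -1.   ]]
```

View pics/crop.png

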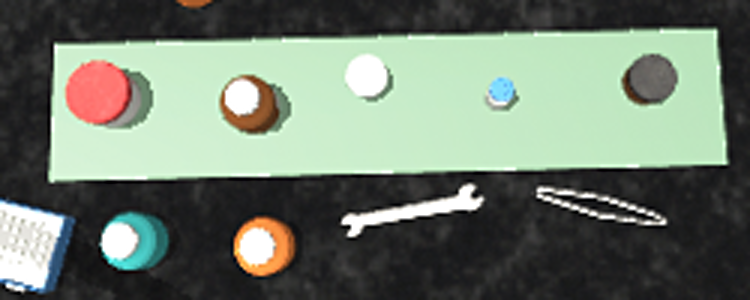

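The crop confirms brown bottle with white cap at (245,100), between the red-lid pot and the white jar. Measured tops are 62–65, 91–94, 36–39 and 47–50 mm, matching the given heights plus the mat, and the seats come out 85 mm apart. I'll close the gripper across the bar (tool x along the bar), starting with the pot.

```bash
cat > go.py <<'E'
import sys
from h import *
from scipy.spatial.transform import Rotation as R
o=robot.observe();M=R.from_rotvec(o['ee_rot']).as_matrix()
print('t',o['time'],'tcp',o['eef_pos'].round(4),'w',o['grip_width'],'yaw_y',np.degrees(np.arctan2(M[1,1],M[0,1])).round(2),'tilt',np.degrees(np.arccos(-M[2,2])).round(2))
a=list(map(float,sys.argv[1:]))
for i in range(0,len(a),3): print(a[i:i+3],'->',((np.array(a[i:i+3])-o['eef_pos'])@M*1000).round(1))
E
python3 go.py .4345 .3305 .15
```

```text
t 0.1 tcp [0.2801 0.5862 0.2307] w 0.08523619790122657 yaw_y 64.46 tilt 0.06
[0.4345, 0.3305, 0.15] -> [-249.6 -164.    80.9]
```

```bash
python3 -m inch '{"rows":[{"dx":-250,"dy":-164,"dz":81,"az":57.8},{"dx":-250,"dy":-164,"dz":81,"az":57.8},{"dx":-250,"dy":-164,"dz":81,"az":57.8},{"dx":-250,"dy":-164,"dz":81,"az":57.8},{"dx":-250,"dy":-164,"dz":81,"az":57.8},{"dx":-250,"dy":-164,"dz":81,"az":57.8},{"dx":-250,"dy":-164,"dz":81,"az":57.8},{"dx":-250,"dy":-164,"dz":81,"az":57.8},{"dx":-250,"dy":-164,"dz":81,"az":57.8},{"dx":-250,"dy":-164,"dz":81,"az":57.8}]}' -1; python3 go.py .4345 .3305 .009 .4345 .3305 .14
```

```text
t 0.1 tcp [0.2801 0.5862 0.2307] w 0.08523619790122657 yaw_y 64.46 tilt 0.06
[0.4345, 0.3305, 0.009] -> [-249.6 -163.8  221.9]
[0.4345, 0.3305, 0.14] -> [-249.6 -164.    90.9]invalid input
```

```bash
python3 -m inch --help; python3 -m inch '{"rows":[{"dx":-25,"dy":-16,"dz":0,"ax":0,"ay":0,"az":10}]}'
```

```text
time: 0.22
eef_pos: [0.2952, 0.5619, 0.2307]
ee_rot: [-0.96, -2.991, 0.0]
wrist_force: [1.0, 0.2, 0.4]
grip_width: 0.0855
gripper_force: 0.0invalid input: not JSON, or not a number
```

```bash
python3 go.py .4345 .3305 .15; python3 -m inch '{"rows":[{"dx":-50,"az":10},{"dx":-50,"az":20}]}' ; python3 go.py .4345 .3305 .15
```

```text
t 0.225 tcp [0.2952 0.5619 0.2307] w 0.08548390117112993 yaw_y 54.4 tilt 0.02
[0.4345, 0.3305, 0.15] -> [-247.9 -107.    80.7]
t 0.225 tcp [0.2952 0.5619 0.2307] w 0.08548390117112993 yaw_y 54.4 tilt 0.02
[0.4345, 0.3305, 0.15] -> [-247.9 -107.    80.7]invalid input
```

All six keys are evidently required in every row.

```bash
python3 -m inch '{"rows":[{"dx":-50,"dy":-21,"dz":16,"ax":0,"ay":0,"az":10},{"dx":-99,"dy":-43,"dz":32,"ax":0,"ay":0,"az":19},{"dx":-149,"dy":-64,"dz":48,"ax":0,"ay":0,"az":29},{"dx":-198,"dy":-86,"dz":65,"ax":0,"ay":0,"az":38},{"dx":-248,"dy":-107,"dz":81,"ax":0,"ay":0,"az":47.7},{"dx":-248,"dy":-107,"dz":81,"ax":0,"ay":0,"az":47.7},{"dx":-248,"dy":-107,"dz":81,"ax":0,"ay":0,"az":47.7}]}' -1 ; python3 go.py .4345 .3305 .009
```

```text
time: 1.1
eef_pos: [0.4355, 0.33, 0.1502]
ee_rot: [-2.086, -2.348, 0.0]
wrist_force: [0.6, -0.3, 0.3]
grip_width: 0.0853
gripper_force: 0.0
t 1.1 tcp [0.4355 0.33   0.1502] w 0.08526352088995152 yaw_y 6.76 tilt 0.02
[0.4345, 0.3305, 0.009] -> [  0.6  -0.9 141.2]
```

```bash
python3 -m inch '{"rows":[{"dx":0,"dy":-1,"dz":40,"ax":0,"ay":0,"az":0},{"dx":0,"dy":-1,"dz":80,"ax":0,"ay":0,"az":0},{"dx":0,"dy":-1,"dz":110,"ax":0,"ay":0,"az":0},{"dx":0,"dy":-1,"dz":130,"ax":0,"ay":0,"az":0},{"dx":0,"dy":-1,"dz":140,"ax":0,"ay":0,"az":0},{"dx":0,"dy":-1,"dz":140,"ax":0,"ay":0,"az":0}]}' -1 ; python3 -m inch '{"rows":[{"dx":0,"dy":0,"dz":0,"ax":0,"ay":0,"az":0},{"dx":0,"dy":0,"dz":0,"ax":0,"ay":0,"az":0},{"dx":0,"dy":0,"dz":0,"ax":0,"ay":0,"az":0},{"dx":0,"dy":0,"dz":0,"ax":0,"ay":0,"az":0},{"dx":0,"dy":0,"dz":0,"ax":0,"ay":0,"az":0},{"dx":0,"dy":0,"dz":0,"ax":0,"ay":0,"az":0}]}' 1; python3 go.py
```

```text
time: 1.85
eef_pos: [0.4341, 0.3305, 0.0102]
ee_rot: [-2.085, -2.35, 0.001]
wrist_force: [0.3, -0.9, -0.2]
grip_width: 0.0851
gripper_force: 0.0
time: 2.6
eef_pos: [0.4349, 0.3303, 0.0114]
ee_rot: [2.086, 2.348, 0.002]
wrist_force: [-3.3, 0.5, 12.2]
grip_width: 0.0509
gripper_force: 60.6
t 2.6 tcp [0.4349 0.3303 0.0114] w 0.050899680664540904 yaw_y 6.76 tilt 0.09
```

```bash
python3 -m inch '{"rows":[{"dx":0,"dy":0,"dz":-20,"ax":0,"ay":0,"az":0},{"dx":0,"dy":0,"dz":-60,"ax":0,"ay":0,"az":0},{"dx":0,"dy":0,"dz":-100,"ax":0,"ay":0,"az":0},{"dx":0,"dy":0,"dz":-130,"ax":0,"ay":0,"az":0},{"dx":0,"dy":0,"dz":-130,"ax":0,"ay":0,"az":0}]}' 1; python3 go.py .638 -.0275 .14 .638 -.0275 .022
```

```text
time: 3.22
eef_pos: [0.4358, 0.3308, 0.143]
ee_rot: [2.086, 2.347, 0.007]
wrist_force: [1.1, -0.1, -1.2]
grip_width: 0.0506
gripper_force: 62.5
t 3.225 tcp [0.4358 0.3308 0.143 ] w 0.05064190494076521 yaw_y 6.75 tilt 0.28
[0.638, -0.0275, 0.14] -> [-379.5  158.7    2.8]
[0.638, -0.0275, 0.022] -> [-379.8  158.1  120.8]
```

```bash
python3 -m inch '{"rows":[{"dx":-30,"dy":13,"dz":0,"ax":0,"ay":0,"az":0},{"dx":-80,"dy":33,"dz":0,"ax":0,"ay":0,"az":0},{"dx":-135,"dy":56,"dz":0,"ax":0,"ay":0,"az":0},{"dx":-190,"dy":79,"dz":0,"ax":0,"ay":0,"az":0},{"dx":-245,"dy":102,"dz":0,"ax":0,"ay":0,"az":0},{"dx":-300,"dy":125,"dz":0,"ax":0,"ay":0,"az":0},{"dx":-350,"dy":146,"dz":0,"ax":0,"ay":0,"az":0},{"dx":-380,"dy":158.5,"dz":0,"ax":0,"ay":0,"az":0},{"dx":-380,"dy":158.5,"dz":0,"ax":0,"ay":0,"az":0},{"dx":-380,"dy":158.5,"dz":0,"ax":0,"ay":0,"az":0}]}' 1; python3 go.py .638 -.0275 .022
```

```text
time: 4.47
eef_pos: [0.6358, -0.0285, 0.1395]
ee_rot: [-2.086, -2.347, 0.001]
wrist_force: [-0.2, 0.3, -0.8]
grip_width: 0.0508
gripper_force: 62.5
t 4.475 tcp [ 0.6358 -0.0285  0.1395] w 0.050774704476011845 yaw_y 6.74 tilt 0.09
[0.638, -0.0275, 0.022] -> [  0.7   2.5 117.5]
```

```bash
python3 -m inch '{"rows":[{"dx":1,"dy":2,"dz":40,"ax":0,"ay":0,"az":0},{"dx":1,"dy":2,"dz":80,"ax":0,"ay":0,"az":0},{"dx":1,"dy":2,"dz":105,"ax":0,"ay":0,"az":0},{"dx":1,"dy":2,"dz":113,"ax":0,"ay":0,"az":0},{"dx":1,"dy":2,"dz":117,"ax":0,"ay":0,"az":0},{"dx":1,"dy":2,"dz":118,"ax":0,"ay":0,"az":0},{"dx":1,"dy":2,"dz":118,"ax":0,"ay":0,"az":0}]}' 1; python3 go.py .638 -.0275 .022
```

```text
time: 5.35
eef_pos: [0.639, -0.0276, 0.0232]
ee_rot: [2.086, 2.348, 0.001]
wrist_force: [0.2, 0.7, -0.8]
grip_width: 0.0505
gripper_force: 62.5
t 5.35 tcp [ 0.639  -0.0276  0.0232] w 0.0504855455232157 yaw_y 6.76 tilt 0.07
[0.638, -0.0275, 0.022] -> [ 0.2 -1.   1.2]
```

```bash
python3 -m inch '{"rows":[{"dx":0,"dy":-1,"dz":1,"ax":0,"ay":0,"az":0},{"dx":0,"dy":-1,"dz":2,"ax":0,"ay":0,"az":0},{"dx":0,"dy":-1,"dz":2,"ax":0,"ay":0,"az":0}]}' 1; python3 -m inch '{"rows":[{"dx":0,"dy":0,"dz":0,"ax":0,"ay":0,"az":0},{"dx":0,"dy":0,"dz":0,"ax":0,"ay":0,"az":0},{"dx":0,"dy":0,"dz":0,"ax":0,"ay":0,"az":0},{"dx":0,"dy":0,"dz":0,"ax":0,"ay":0,"az":0},{"dx":0,"dy":0,"dz":-30,"ax":0,"ay":0,"az":0},{"dx":0,"dy":0,"dz":-80,"ax":0,"ay":0,"az":0},{"dx":0,"dy":0,"dz":-130,"ax":0,"ay":0,"az":0},{"dx":0,"dy":0,"dz":-130,"ax":0,"ay":0,"az":0}]}' -1; python3 go.py .4223 .2008 .15
```

```text
time: 5.72
eef_pos: [0.6376, -0.0278, 0.0214]
ee_rot: [2.086, 2.348, 0.001]
wrist_force: [-4.7, 0.6, 15.2]
grip_width: 0.0506
gripper_force: 64.3
time: 6.72
eef_pos: [0.6399, -0.0279, 0.1544]
ee_rot: [2.083, 2.345, 0.006]
wrist_force: [-0.4, 0.5, 0.1]
grip_width: 0.0853
gripper_force: 0.0
t 6.725 tcp [ 0.6399 -0.0279  0.1544] w 0.08526853943438732 yaw_y 6.76 tilt 0.38
[0.4223, 0.2008, 0.15] -> [ 252.7 -189.2    2.8]
```

```bash
python3 -m inch '{"rows":[{"dx":42,"dy":-31,"dz":0,"ax":0,"ay":0,"az":0},{"dx":90,"dy":-67,"dz":0,"ax":0,"ay":0,"az":0},{"dx":138,"dy":-103,"dz":0,"ax":0,"ay":0,"az":0},{"dx":186,"dy":-139,"dz":0,"ax":0,"ay":0,"az":0},{"dx":230,"dy":-172,"dz":0,"ax":0,"ay":0,"az":0},{"dx":253,"dy":-189,"dz":0,"ax":0,"ay":0,"az":0},{"dx":253,"dy":-189,"dz":0,"ax":0,"ay":0,"az":0},{"dx":253,"dy":-189,"dz":0,"ax":0,"ay":0,"az":0}]}' -1; python3 go.py .4223 .2008 .028; python3 - <<'E'
from h import *
d=cam('side');save(d,'s1.png');d=cam('top');save(d,'t1.png')
P=pts(d)[130:175,335:365].reshape(-1,3);q=P[(P[:,2]>.066)&(P[:,2]<.085)];print(len(q),q.mean(0) if len(q) else P[:,2].max())
E
```

```text
time: 7.72
eef_pos: [0.4202, 0.2012, 0.1499]
ee_rot: [-2.086, -2.349, 0.001]
wrist_force: [0.1, 0.1, 0.8]
grip_width: 0.0854
gripper_force: 0.0
t 7.725 tcp [0.4202 0.2012 0.1499] w 0.08539463601581186 yaw_y 6.78 tilt 0.02
[0.4223, 0.2008, 0.028] -> [ -0.6   2.1 121.9]
313 [ 0.63701738 -0.02531323  0.07209282]
```

View pics/s1.png

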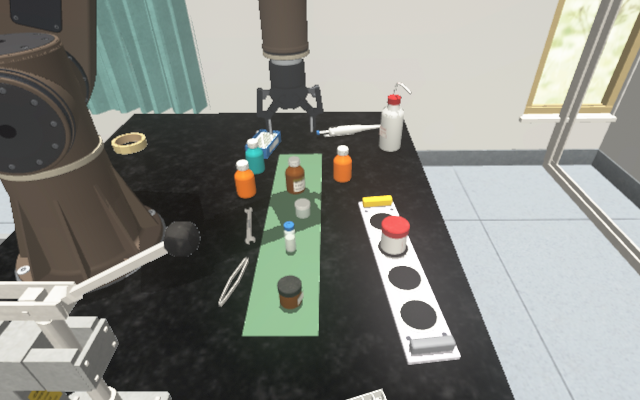

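The pot stands upright on the second seat at (395,235), within about 3 mm of the seat centre. Next, the bottle.

```bash
python3 -m inch '{"rows":[{"dx":-1,"dy":2,"dz":10,"ax":0,"ay":0,"az":0},{"dx":-1,"dy":2,"dz":45,"ax":0,"ay":0,"az":0},{"dx":-1,"dy":2,"dz":80,"ax":0,"ay":0,"az":0},{"dx":-1,"dy":2,"dz":105,"ax":0,"ay":0,"az":0},{"dx":-1,"dy":2,"dz":120,"ax":0,"ay":0,"az":0},{"dx":-1,"dy":2,"dz":120,"ax":0,"ay":0,"az":0}]}' -1 ; python3 -m inch '{"rows":[{"dx":0,"dy":0,"dz":0,"ax":0,"ay":0,"az":0},{"dx":0,"dy":0,"dz":0,"ax":0,"ay":0,"az":0},{"dx":0,"dy":0,"dz":0,"ax":0,"ay":0,"az":0},{"dx":0,"dy":0,"dz":0,"ax":0,"ay":0,"az":0},{"dx":0,"dy":0,"dz":0,"ax":0,"ay":0,"az":0},{"dx":0,"dy":0,"dz":0,"ax":0,"ay":0,"az":0}]}' 1; python3 go.py
```

```text
time: 8.57
eef_pos: [0.4217, 0.2001, 0.0294]
ee_rot: [-2.087, -2.347, 0.003]
wrist_force: [0.1, 0.3, 0.7]
grip_width: 0.0852
gripper_force: 0.0
time: 9.32
eef_pos: [0.4227, 0.2008, 0.0313]
ee_rot: [2.086, 2.348, 0.002]
wrist_force: [-1.5, -0.9, 10.1]
grip_width: 0.0469
gripper_force: 59.8
t 9.325 tcp [0.4227 0.2008 0.0313] w 0.04690995401509072 yaw_y 6.77 tilt 0.1
```

```bash
python3 -m inch '{"rows":[{"dx":0,"dy":0,"dz":-20,"ax":0,"ay":0,"az":0},{"dx":0,"dy":0,"dz":-60,"ax":0,"ay":0,"az":0},{"dx":0,"dy":0,"dz":-100,"ax":0,"ay":0,"az":0},{"dx":0,"dy":0,"dz":-130,"ax":0,"ay":0,"az":0},{"dx":0,"dy":0,"dz":-130,"ax":0,"ay":0,"az":0}]}' 1; python3 go.py .6285 .057 .158
```

```text
time: 9.95
eef_pos: [0.4235, 0.2012, 0.1628]
ee_rot: [2.085, 2.347, 0.007]
wrist_force: [-0.2, 0.4, -1.3]
grip_width: 0.0467
gripper_force: 61.8
t 9.95 tcp [0.4235 0.2012 0.1628] w 0.04667985744304983 yaw_y 6.76 tilt 0.29
[0.6285, 0.057, 0.158] -> [-167.3  186.6    5.5]
```

```bash
python3 -m inch '{"rows":[{"dx":-17,"dy":19,"dz":0,"ax":0,"ay":0,"az":0},{"dx":-50,"dy":56,"dz":0,"ax":0,"ay":0,"az":0},{"dx":-85,"dy":94,"dz":0,"ax":0,"ay":0,"az":0},{"dx":-118,"dy":131,"dz":0,"ax":0,"ay":0,"az":0},{"dx":-150,"dy":168,"dz":0,"ax":0,"ay":0,"az":0},{"dx":-167,"dy":187,"dz":0,"ax":0,"ay":0,"az":0},{"dx":-167,"dy":187,"dz":0,"ax":0,"ay":0,"az":0},{"dx":-167,"dy":187,"dz":0,"ax":0,"ay":0,"az":0}]}' 1; python3 go.py .6285 .057 .041
```

```text
time: 10.95
eef_pos: [0.6264, 0.057, 0.1595]
ee_rot: [-2.086, -2.347, 0.002]
wrist_force: [-0.1, 0.9, -1.9]
grip_width: 0.0468
gripper_force: 61.9
t 10.95 tcp [0.6264 0.057  0.1595] w 0.046757932531970255 yaw_y 6.75 tilt 0.09
[0.6285, 0.057, 0.041] -> [ -0.2   2.3 118.5]
```

```bash
python3 -m inch '{"rows":[{"dx":0,"dy":2,"dz":40,"ax":0,"ay":0,"az":0},{"dx":0,"dy":2,"dz":80,"ax":0,"ay":0,"az":0},{"dx":0,"dy":2,"dz":105,"ax":0,"ay":0,"az":0},{"dx":0,"dy":2,"dz":113,"ax":0,"ay":0,"az":0},{"dx":0,"dy":2,"dz":116,"ax":0,"ay":0,"az":0},{"dx":0,"dy":2,"dz":118,"ax":0,"ay":0,"az":0},{"dx":0,"dy":2,"dz":119,"ax":0,"ay":0,"az":0},{"dx":0,"dy":2,"dz":119.5,"ax":0,"ay":0,"az":0},{"dx":0,"dy":2,"dz":119.5,"ax":0,"ay":0,"az":0}]}' 1; python3 go.py .6285 .057 .041
```

```text
time: 12.08
eef_pos: [0.6298, 0.057, 0.0414]
ee_rot: [2.086, 2.348, 0.001]
wrist_force: [-0.3, 0.0, 5.7]
grip_width: 0.0469
gripper_force: 62.5
t 12.075 tcp [0.6298 0.057  0.0414] w 0.0469137997375978 yaw_y 6.76 tilt 0.05
[0.6285, 0.057, 0.041] -> [ 0.2 -1.3  0.4]
```

In contact at the right height, so I release and head for the black jar.

```bash
python3 -m inch '{"rows":[{"dx":0,"dy":0,"dz":0,"ax":0,"ay":0,"az":0},{"dx":0,"dy":0,"dz":0,"ax":0,"ay":0,"az":0},{"dx":0,"dy":0,"dz":0,"ax":0,"ay":0,"az":0},{"dx":0,"dy":0,"dz":0,"ax":0,"ay":0,"az":0},{"dx":0,"dy":0,"dz":-30,"ax":0,"ay":0,"az":0},{"dx":0,"dy":0,"dz":-80,"ax":0,"ay":0,"az":0},{"dx":0,"dy":0,"dz":-115,"ax":0,"ay":0,"az":0},{"dx":0,"dy":0,"dz":-115,"ax":0,"ay":0,"az":0}]}' -1; python3 go.py .437 -.158 .15
```

```text
time: 13.08
eef_pos: [0.6313, 0.0571, 0.1588]
ee_rot: [2.084, 2.346, 0.005]
wrist_force: [0.0, 0.3, -0.5]
grip_width: 0.0854
gripper_force: 0.0
t 13.075 tcp [0.6313 0.0571 0.1588] w 0.08537144820918863 yaw_y 6.76 tilt 0.29
[0.437, -0.158, 0.15] -> [-190.7 -218.3    7.8]
```

```bash
python3 -m inch '{"rows":[{"dx":-25,"dy":-28,"dz":0,"ax":0,"ay":0,"az":0},{"dx":-62,"dy":-70,"dz":0,"ax":0,"ay":0,"az":0},{"dx":-100,"dy":-114,"dz":0,"ax":0,"ay":0,"az":0},{"dx":-138,"dy":-157,"dz":0,"ax":0,"ay":0,"az":0},{"dx":-172,"dy":-197,"dz":0,"ax":0,"ay":0,"az":0},{"dx":-191,"dy":-218,"dz":0,"ax":0,"ay":0,"az":0},{"dx":-191,"dy":-218,"dz":0,"ax":0,"ay":0,"az":0},{"dx":-191,"dy":-218,"dz":0,"ax":0,"ay":0,"az":0},{"dx":-191,"dy":-218,"dz":0,"ax":0,"ay":0,"az":0}]}' -1; python3 go.py .437 -.158 .006
```

```text
time: 14.2
eef_pos: [0.4359, -0.1578, 0.1556]
ee_rot: [-2.085, -2.349, 0.0]
wrist_force: [1.2, 0.2, -0.0]
grip_width: 0.0855
gripper_force: 0.0
t 14.2 tcp [ 0.4359 -0.1578  0.1556] w 0.08553550824133441 yaw_y 6.81 tilt 0.01
[0.437, -0.158, 0.006] -> [ -0.4   1.1 149.6]
```

```bash
python3 -m inch '{"rows":[{"dx":0,"dy":1,"dz":40,"ax":0,"ay":0,"az":0},{"dx":0,"dy":1,"dz":90,"ax":0,"ay":0,"az":0},{"dx":0,"dy":1,"dz":120,"ax":0,"ay":0,"az":0},{"dx":0,"dy":1,"dz":140,"ax":0,"ay":0,"az":0},{"dx":0,"dy":1,"dz":149,"ax":0,"ay":0,"az":0},{"dx":0,"dy":1,"dz":149,"ax":0,"ay":0,"az":0}]}' -1 ; python3 -m inch '{"rows":[{"dx":0,"dy":0,"dz":0,"ax":0,"ay":0,"az":0},{"dx":0,"dy":0,"dz":0,"ax":0,"ay":0,"az":0},{"dx":0,"dy":0,"dz":0,"ax":0,"ay":0,"az":0},{"dx":0,"dy":0,"dz":0,"ax":0,"ay":0,"az":0},{"dx":0,"dy":0,"dz":0,"ax":0,"ay":0,"az":0},{"dx":0,"dy":0,"dz":0,"ax":0,"ay":0,"az":0}]}' 1; python3 go.py
```

```text
time: 14.95
eef_pos: [0.4365, -0.1579, 0.0066]
ee_rot: [-2.085, -2.349, 0.0]
wrist_force: [0.5, 0.2, -0.1]
grip_width: 0.0857
gripper_force: 0.0
time: 15.7
eef_pos: [0.4369, -0.1584, 0.0076]
ee_rot: [2.086, 2.348, 0.001]
wrist_force: [-1.2, 1.5, 15.4]
grip_width: 0.0384
gripper_force: 58.4
t 15.7 tcp [ 0.4369 -0.1584  0.0076] w 0.038382513894799186 yaw_y 6.75 tilt 0.07
```

```bash
python3 -m inch '{"rows":[{"dx":0,"dy":0,"dz":-20,"ax":0,"ay":0,"az":0},{"dx":0,"dy":0,"dz":-60,"ax":0,"ay":0,"az":0},{"dx":0,"dy":0,"dz":-100,"ax":0,"ay":0,"az":0},{"dx":0,"dy":0,"dz":-130,"ax":0,"ay":0,"az":0},{"dx":0,"dy":0,"dz":-130,"ax":0,"ay":0,"az":0}]}' 1; python3 go.py .648 -.112 .14
```

```text
time: 16.32
eef_pos: [0.4377, -0.1588, 0.139]
ee_rot: [2.084, 2.345, 0.002]
wrist_force: [0.2, 0.8, -0.3]
grip_width: 0.0382
gripper_force: 60.3
t 16.325 tcp [ 0.4377 -0.1588  0.139 ] w 0.038236434794644975 yaw_y 6.76 tilt 0.26
[0.648, -0.112, 0.14] -> [ 2.180e+01  2.143e+02 -2.000e-01]
```

```bash
python3 -m inch '{"rows":[{"dx":3,"dy":25,"dz":0,"ax":0,"ay":0,"az":0},{"dx":7,"dy":70,"dz":0,"ax":0,"ay":0,"az":0},{"dx":12,"dy":115,"dz":0,"ax":0,"ay":0,"az":0},{"dx":16,"dy":160,"dz":0,"ax":0,"ay":0,"az":0},{"dx":20,"dy":195,"dz":0,"ax":0,"ay":0,"az":0},{"dx":22,"dy":215,"dz":0,"ax":0,"ay":0,"az":0},{"dx":22,"dy":215,"dz":0,"ax":0,"ay":0,"az":0},{"dx":22,"dy":215,"dz":0,"ax":0,"ay":0,"az":0}]}' 1; python3 go.py .648 -.112 .0175
```

```text
time: 17.32
eef_pos: [0.6461, -0.1111, 0.1359]
ee_rot: [-2.086, -2.347, 0.002]
wrist_force: [-0.1, -0.6, -1.1]
grip_width: 0.0386
gripper_force: 60.4
t 17.325 tcp [ 0.6461 -0.1111  0.1359] w 0.03857864619949871 yaw_y 6.76 tilt 0.11
[0.648, -0.112, 0.0175] -> [ -1.2   2.  118.4]
```

```bash
python3 -m inch '{"rows":[{"dx":-1,"dy":1.5,"dz":40,"ax":0,"ay":0,"az":0},{"dx":-1,"dy":1.5,"dz":80,"ax":0,"ay":0,"az":0},{"dx":-1,"dy":1.5,"dz":105,"ax":0,"ay":0,"az":0},{"dx":-1,"dy":1.5,"dz":113,"ax":0,"ay":0,"az":0},{"dx":-1,"dy":1.5,"dz":116,"ax":0,"ay":0,"az":0},{"dx":-1,"dy":1.5,"dz":118,"ax":0,"ay":0,"az":0},{"dx":-1,"dy":1.5,"dz":119,"ax":0,"ay":0,"az":0},{"dx":-1,"dy":1.5,"dz":119.5,"ax":0,"ay":0,"az":0},{"dx":-1,"dy":1.5,"dz":119.5,"ax":0,"ay":0,"az":0}]}' 1; python3 go.py .648 -.112 .0175
```

```text
time: 18.45
eef_pos: [0.6493, -0.112, 0.0177]
ee_rot: [2.086, 2.348, 0.0]
wrist_force: [0.1, -0.3, 4.6]
grip_width: 0.0382
gripper_force: 60.7
t 18.45 tcp [ 0.6493 -0.112   0.0177] w 0.03823983950463999 yaw_y 6.76 tilt 0.04
[0.648, -0.112, 0.0175] -> [ 0.1 -1.3  0.2]
```

```bash
python3 -m inch '{"rows":[{"dx":0,"dy":0,"dz":0,"ax":0,"ay":0,"az":0},{"dx":0,"dy":0,"dz":0,"ax":0,"ay":0,"az":0},{"dx":0,"dy":0,"dz":0,"ax":0,"ay":0,"az":0},{"dx":0,"dy":0,"dz":0,"ax":0,"ay":0,"az":0},{"dx":0,"dy":0,"dz":-30,"ax":0,"ay":0,"az":0},{"dx":0,"dy":0,"dz":-80,"ax":0,"ay":0,"az":0},{"dx":0,"dy":0,"dz":-130,"ax":0,"ay":0,"az":0},{"dx":0,"dy":0,"dz":-135,"ax":0,"ay":0,"az":0},{"dx":0,"dy":0,"dz":-135,"ax":0,"ay":0,"az":0}]}' -1; python3 go.py .446 .0963 .15
```

```text
time: 19.58
eef_pos: [0.649, -0.1119, 0.1524]
ee_rot: [2.086, 2.348, 0.0]
wrist_force: [-0.2, -0.0, -0.6]
grip_width: 0.0857
gripper_force: 0.0
t 19.575 tcp [ 0.649  -0.1119  0.1524] w 0.0857404142560227 yaw_y 6.76 tilt 0.03
[0.446, 0.0963, 0.15] -> [ 230.6 -177.1    2.3]
```

```bash
python3 -m inch '{"rows":[{"dx":28,"dy":-22,"dz":0,"ax":0,"ay":0,"az":0},{"dx":72,"dy":-55,"dz":0,"ax":0,"ay":0,"az":0},{"dx":117,"dy":-90,"dz":0,"ax":0,"ay":0,"az":0},{"dx":162,"dy":-124,"dz":0,"ax":0,"ay":0,"az":0},{"dx":205,"dy":-157,"dz":0,"ax":0,"ay":0,"az":0},{"dx":231,"dy":-177,"dz":0,"ax":0,"ay":0,"az":0},{"dx":231,"dy":-177,"dz":0,"ax":0,"ay":0,"az":0},{"dx":231,"dy":-177,"dz":0,"ax":0,"ay":0,"az":0},{"dx":231,"dy":-177,"dz":0,"ax":0,"ay":0,"az":0}]}' -1; python3 go.py .446 .0963 .004;python3 - <<'E'
from h import *
d=cam('side');save(d,'s2.png')
E
```

```text
time: 20.7
eef_pos: [0.4465, 0.0961, 0.1519]
ee_rot: [-2.088, -2.347, 0.001]
wrist_force: [-0.5, 0.3, 0.4]
grip_width: 0.085
gripper_force: 0.0
t 20.7 tcp [0.4465 0.0961 0.1519] w 0.08502662201664032 yaw_y 6.71 tilt 0.03
[0.446, 0.0963, 0.004] -> [  0.3  -0.4 147.9]
```

View pics/s2.png

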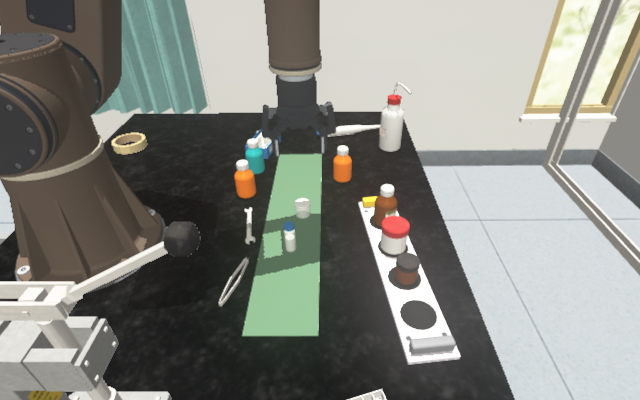

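The bottle (386,205), pot (395,235) and black jar (406,270) stand upright on their seats. The white jar at (302,208) and the vial at (289,238) haven't moved.

```bash
python3 -m inch '{"rows":[{"dx":0,"dy":0,"dz":40,"ax":0,"ay":0,"az":0},{"dx":0,"dy":0,"dz":90,"ax":0,"ay":0,"az":0},{"dx":0,"dy":0,"dz":120,"ax":0,"ay":0,"az":0},{"dx":0,"dy":0,"dz":138,"ax":0,"ay":0,"az":0},{"dx":0,"dy":0,"dz":146.5,"ax":0,"ay":0,"az":0},{"dx":0,"dy":0,"dz":146.5,"ax":0,"ay":0,"az":0}]}' -1 ; python3 -m inch '{"rows":[{"dx":0,"dy":0,"dz":0,"ax":0,"ay":0,"az":0},{"dx":0,"dy":0,"dz":0,"ax":0,"ay":0,"az":0},{"dx":0,"dy":0,"dz":0,"ax":0,"ay":0,"az":0},{"dx":0,"dy":0,"dz":0,"ax":0,"ay":0,"az":0},{"dx":0,"dy":0,"dz":0,"ax":0,"ay":0,"az":0},{"dx":0,"dy":0,"dz":0,"ax":0,"ay":0,"az":0}]}' 1; python3 go.py
```

```text
time: 21.5
eef_pos: [0.4461, 0.0964, 0.0056]
ee_rot: [-2.087, -2.348, 0.001]
wrist_force: [-0.6, -0.1, -0.1]
grip_width: 0.0857
gripper_force: 0.0
time: 22.25
eef_pos: [0.4464, 0.0967, 0.0066]
ee_rot: [2.086, 2.348, 0.001]
wrist_force: [-1.3, -0.6, 16.0]
grip_width: 0.0319
gripper_force: 58.0
t 22.25 tcp [0.4464 0.0967 0.0066] w 0.03188478519878951 yaw_y 6.76 tilt 0.07
```

```bash
python3 -m inch '{"rows":[{"dx":0,"dy":0,"dz":-20,"ax":0,"ay":0,"az":0},{"dx":0,"dy":0,"dz":-60,"ax":0,"ay":0,"az":0},{"dx":0,"dy":0,"dz":-100,"ax":0,"ay":0,"az":0},{"dx":0,"dy":0,"dz":-140,"ax":0,"ay":0,"az":0},{"dx":0,"dy":0,"dz":-150,"ax":0,"ay":0,"az":0},{"dx":0,"dy":0,"dz":-150,"ax":0,"ay":0,"az":0}]}' 1; python3 go.py .658 -.196 .15
```

```text
time: 23.0
eef_pos: [0.4462, 0.0967, 0.1561]
ee_rot: [2.086, 2.348, 0.002]
wrist_force: [0.7, 0.4, -1.3]
grip_width: 0.032
gripper_force: 59.7
t 23.0 tcp [0.4462 0.0967 0.1561] w 0.031950284125606784 yaw_y 6.76 tilt 0.08
[0.658, -0.196, 0.15] -> [-315.6  175.8    6.3]
```

```bash
python3 -m inch '{"rows":[{"dx":-30,"dy":17,"dz":0,"ax":0,"ay":0,"az":0},{"dx":-80,"dy":45,"dz":0,"ax":0,"ay":0,"az":0},{"dx":-130,"dy":72,"dz":0,"ax":0,"ay":0,"az":0},{"dx":-180,"dy":100,"dz":0,"ax":0,"ay":0,"az":0},{"dx":-230,"dy":128,"dz":0,"ax":0,"ay":0,"az":0},{"dx":-280,"dy":156,"dz":0,"ax":0,"ay":0,"az":0},{"dx":-316,"dy":176,"dz":0,"ax":0,"ay":0,"az":0},{"dx":-316,"dy":176,"dz":0,"ax":0,"ay":0,"az":0},{"dx":-316,"dy":176,"dz":0,"ax":0,"ay":0,"az":0},{"dx":-316,"dy":176,"dz":0,"ax":0,"ay":0,"az":0}]}' 1; python3 go.py .658 -.196 .0165
```

```text
time: 24.25
eef_pos: [0.6572, -0.1954, 0.155]
ee_rot: [-2.085, -2.348, 0.001]
wrist_force: [-0.1, 0.8, 0.0]
grip_width: 0.0319
gripper_force: 59.7
t 24.25 tcp [ 0.6572 -0.1954  0.155 ] w 0.03189973215500098 yaw_y 6.8 tilt 0.09
[0.658, -0.196, 0.0165] -> [ -0.8   0.9 138.5]
```

```bash
python3 -m inch '{"rows":[{"dx":-0.5,"dy":0.5,"dz":40,"ax":0,"ay":0,"az":0},{"dx":-0.5,"dy":0.5,"dz":90,"ax":0,"ay":0,"az":0},{"dx":-0.5,"dy":0.5,"dz":122,"ax":0,"ay":0,"az":0},{"dx":-0.5,"dy":0.5,"dz":133,"ax":0,"ay":0,"az":0},{"dx":-0.5,"dy":0.5,"dz":136,"ax":0,"ay":0,"az":0},{"dx":-0.5,"dy":0.5,"dz":138,"ax":0,"ay":0,"az":0},{"dx":-0.5,"dy":0.5,"dz":139,"ax":0,"ay":0,"az":0},{"dx":-0.5,"dy":0.5,"dz":139,"ax":0,"ay":0,"az":0}]}' 1; python3 go.py .658 -.196 .0165
```

```text
time: 25.25
eef_pos: [0.6589, -0.197, 0.0175]
ee_rot: [2.086, 2.348, 0.001]
wrist_force: [-0.1, 0.8, -0.2]
grip_width: 0.032
gripper_force: 59.7
t 25.25 tcp [ 0.6589 -0.197   0.0175] w 0.032009871661944224 yaw_y 6.76 tilt 0.06
[0.658, -0.196, 0.0165] -> [ 1.1 -0.8  1. ]
```

```bash
python3 -m inch '{"rows":[{"dx":0.5,"dy":-0.5,"dz":1,"ax":0,"ay":0,"az":0},{"dx":0.5,"dy":-0.5,"dz":1.5,"ax":0,"ay":0,"az":0},{"dx":0.5,"dy":-0.5,"dz":1.5,"ax":0,"ay":0,"az":0}]}' 1; python3 -m inch '{"rows":[{"dx":0,"dy":0,"dz":0,"ax":0,"ay":0,"az":0},{"dx":0,"dy":0,"dz":0,"ax":0,"ay":0,"az":0},{"dx":0,"dy":0,"dz":0,"ax":0,"ay":0,"az":0},{"dx":0,"dy":0,"dz":0,"ax":0,"ay":0,"az":0},{"dx":0,"dy":0,"dz":-30,"ax":0,"ay":0,"az":0},{"dx":0,"dy":0,"dz":-80,"ax":0,"ay":0,"az":0},{"dx":0,"dy":0,"dz":-130,"ax":0,"ay":0,"az":0},{"dx":0,"dy":0,"dz":-140,"ax":0,"ay":0,"az":0}]}' -1; python3 -m inch '{"rows":[{"dx":0,"dy":-40,"dz":0,"ax":0,"ay":0,"az":0},{"dx":0,"dy":-90,"dz":0,"ax":0,"ay":0,"az":0},{"dx":0,"dy":-140,"dz":0,"ax":0,"ay":0,"az":0},{"dx":0,"dy":-180,"dz":0,"ax":0,"ay":0,"az":0},{"dx":0,"dy":-180,"dz":0,"ax":0,"ay":0,"az":0},{"dx":0,"dy":-180,"dz":0,"ax":0,"ay":0,"az":0}]}' -1
python3 - <<'E'
from h import *
d=cam('side');save(d,'s3.png');D=cam('top');save(D,'t3.png')
for d in(D,d):
  P=pts(d).reshape(-1,3)
  for n,s,h in(('bottle',(.6285,.057),.09),('pot',(.638,-.0275),.06),('bjar',(.648,-.112),.045),('wjar',(.658,-.196),.034)):
    q=P[(np.hypot(*(P[:,:2]-s).T)<.04)&(abs(P[:,2]-.012-h)<.006)]
    if len(q): (x,y),r=cv2.minEnclosingCircle(q[:,:2].astype(np.float32));print(n,len(q),'off mm',((x-s[0])*1e3).__round__(1),((y-s[1])*1e3).__round__(1),'r',round(r,4),'ztop',np.percentile(q[:,2],95).round(4))
E
```

```text
time: 25.62
eef_pos: [0.6586, -0.1968, 0.0167]
ee_rot: [2.086, 2.347, 0.001]
wrist_force: [-3.8, 0.5, 14.5]
grip_width: 0.0321
gripper_force: 61.3
time: 26.62
eef_pos: [0.6598, -0.197, 0.1591]
ee_rot: [2.083, 2.345, 0.003]
wrist_force: [-0.3, 0.3, 0.3]
grip_width: 0.0857
gripper_force: 0.0
time: 27.38
eef_pos: [0.4797, -0.2178, 0.1552]
ee_rot: [2.087, 2.348, 0.0]
wrist_force: [0.3, -0.1, 0.8]
grip_width: 0.0851
gripper_force: 0.0
bottle 99 off mm 1.8 1.6 r 0.0151 ztop 0.1018
pot 428 off mm 0.0 1.0 r 0.0281 ztop 0.0723
bjar 336 off mm 1.2 -0.5 r 0.0219 ztop 0.0576
wjar 337 off mm 0.9 -0.9 r 0.0187 ztop 0.0465
```

View pics/s3.png

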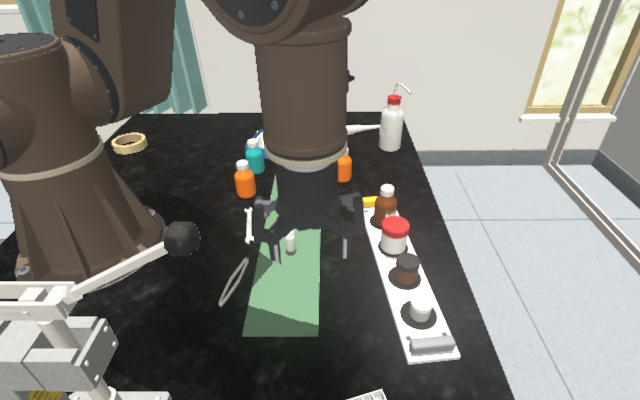

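View pics/t3.png

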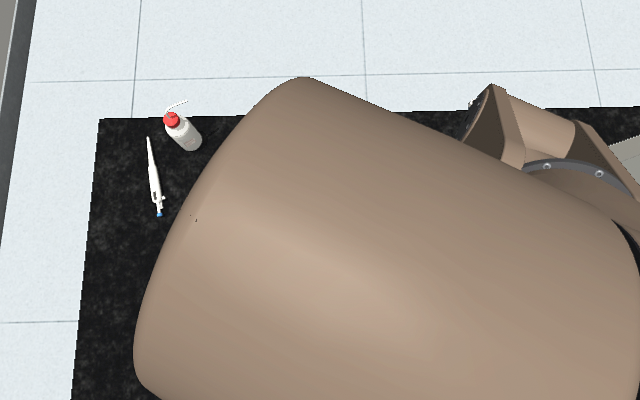

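In the side view all four stand upright in order, at (386,205), (395,235), (406,270) and (420,310), each within 2.5 mm of its seat centre. The top view is blocked by the arm. The vial still stands at (290,242), and the gripper is clear of everything.

```bash
python3 -c "
from workcell import robot
print(robot.finish_job())"
```

```text
the job is handed in; nothing more can be done
None
```

I handed the job in at about 27 s of the 101 s allowed: the bottle, pot, black jar and white jar stand upright in that order from yellow tab to grey, each about 2.5 mm or less off its seat centre in the last side view, with the vial left standing (no verdict was returned).

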